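# Line up the plotter's rack stage and hold its guide rod through both bushes

## Task

Turn the black knob on the half-built pen plotter counter-clockwise, back to its zero stop, so that the sliding stage's lower brass bush comes under the upper one. Then take the blue-headed steel guide rod from the rack and thread it straight down through the upper bush and on through the lower one, without forcing it. Finish still gripping the rod by its head: the tip showing below the lower bush, the head about a finger's breadth clear above the upper bush so that only the gripper carries it; leave the spare rod and everything else on the desk where they are.

Things in the scene. Friction and masses are not known exactly. Their poses are not given: they have to be found in the camera images.
- rack_knob (a joint): Black knob on the plotter's blue gearbox: 0 = zero stop, grows to 1.6 rad clockwise seen from above; starts at 0.75 to 1.4. Zero it by turning it counter-clockwise by its value, up to the stop. Light friction (about 0.07 N m); stays where left. By rack and pinion it carries the orange stage 15 mm per rad; the lower bush is under the upper one only at 0.
- rack_knob_grip (a point): On the knob's upright axis at grip height, 99 mm above the desk. A 44 mm disc with an upright bar 42 mm long, 14 mm thick; bar top 7 mm above this point, disc top 23 mm below. The point turns with the knob: x along the bar (grip across it, along y), z up. At zero the white line on the bar's -x end points at the gearbox's white mark. 145 mm from the upper bush.
- plotter: The half-built pen plotter, fixed: a plywood board 200 x 310 x 12 mm, origin at the centre of its underside, x across, y along the board, z up. It carries the upper bush plate, the stage on rails, and the blue gearbox with the knob.
- upper_bush (a point): Centre of the mouth of the upper brass bush (24 mm square, in a fixed level grey plate 74 x 124 mm, 15 mm thick, top 120 mm above the desk): a round upright through hole of 11 mm diameter. z is up, axes as the plotter's. The point is on the top face.
- lower_bush (a point): Centre of the mouth of the lower brass bush, in the orange stage that the knob slides along the plotter's y: upright through hole of 11 mm diameter, block 12 mm thick. This point, on its top, is 57 mm above the desk (63 mm below the upper mouth); its underside is at 45 mm. Free space below down to the board's top at 12 mm.
- rack: Grey rod rack, fixed, 130 mm (y) x 70 mm (x) x 115 mm high, origin under its centre. Its top plate has two holes 72 mm apart along its y, 36 mm either side of its centre, in which the rods hang by their heads; the blue-headed rod may be in either.
- rod_head (a point): Centre of the head of the guide rod to fit: blue block, 18 mm square and 50 mm tall, sides along the point's x and y, gripped from above. Below it a steel tube, 8 mm diameter, 103 mm long, the last 8 mm tapered to 3 mm. About 45 g. Starts upright, square to the rack, head on the rack's top (this point at 140 mm); lift it over 105 mm to clear. z points from tip to head.
- rod_shoulder (a point): Centre of the underside of the blue head (25 mm below rod_head), where the 8 mm rod begins.
- rod_tip (a point): The tapered lower tip of the guide rod, 103 mm below the shoulder and 128 mm below rod_head.
- rod: The same guide rod; origin at its tip, z along it towards the head.
- spare_head (a point): Head centre of the spare rod: brass with a yellow head, same sizes, standing 72 mm away in the rack's other hole, its top 165 mm above the desk: carry the blue rod's tip over or around it. Leave it there.
- driver: Screwdriver with a green handle lying on the desk, a bystander; leave it.
- jar: Amber jar, 56 mm diameter, 60 mm tall, a bystander; origin under its centre.
- spool: Lilac ring-shaped spool, 90 mm diameter, 50 mm tall, a bystander; origin under its centre.
- motor: Small dark square motor, 42 mm wide and 62 mm tall with its shaft, a bystander; origin under its centre.
- pen: Black pen with grey cap, 138 mm long, lying on the desk, a bystander.
- wrench: Steel wrench lying on the desk, a bystander.
Mind the look-alikes: they are no part of the job. What is meant by the rod is not pink, and is the larger of those in its own colour.

How it is judged:
On the way, in this order (a step that is already met when the one before it is completed fails the run):
1. the knob is back at its zero stop (value of joint rack_knob below 0.08 rad), for 0.2 s.
2. the rod's tip has entered the upper bush (x of rod_tip in the frame of upper_bush between -0.006 and 0.006 m and y of rod_tip in the frame of upper_bush between -0.006 and 0.006 m and z of rod_tip in the frame of upper_bush below -0.006 m), for 0.05 s.
3. the rod's tip has come out below the lower bush (x of rod_tip in the frame of lower_bush between -0.006 and 0.006 m and y of rod_tip in the frame of lower_bush between -0.006 and 0.006 m and z of rod_tip in the frame of lower_bush below -0.014 m), for 0.05 s.
At the end, for the whole second after the job is handed in: Knob within 0.1 rad of zero; rod through both bushes, within 0.08 rad of upright, tip at least 3 mm below the lower bush, head at least 4 mm above the upper bush; gripped by the fingers (over 2 N), still, and pressing on the plotter with under 15 N (value of joint rack_knob below 0.1 rad and x of rod_tip in the frame of lower_bush between -0.006 and 0.006 m and y of rod_tip in the frame of lower_bush between -0.006 and 0.006 m and z of rod_tip in the frame of lower_bush below -0.015 m and x of rod_shoulder in the frame of upper_bush between -0.006 and 0.006 m and y of rod_shoulder in the frame of upper_bush between -0.006 and 0.006 m and z of rod_shoulder in the frame of upper_bush above 0.004 m and angle between rod's own z axis and vertical below 0.08 rad and linear speed of rod below 0.02 m/s and contact force between the fingers and rod above 2 N and contact force between rod and plotter below 15 N); the arm keeps its last pose, push and grip.
It fails at once if the rod is forced against the plotter (over 60 N) (contact force between rod and plotter above 60 N).
It fails at once if the spare rod or another bystander is moved more than 30 mm (distance of any of driver, jar, spool, motor, pen, wrench, spare_head from where it was at the start of the episode above 0.03 m).
It also fails if it takes over 58 s, if anything falls off the work surface, if the arm or the gripper's body presses on something with over 40 N, if the wrist force passes 120 N, or if a joint passes its speed limit or range.

## Robot

A 7-joint arm with a two-finger parallel gripper is mounted at the origin on the work surface. World frame = base frame: x ahead of the robot, y to its left, z up, the work surface at z = 0. Lengths are in m, angles in rad, forces in N, time in s.
With the tool pointing down it reaches from about 0.4 to 0.85 m from the base axis. Payload 4.5 kg.
Tool frame: the origin (TCP) lies midway between the tips of the shut fingers; the grasp point (between the pads) lies 19 mm behind it; z points along the fingers, y is the direction in which the jaws open and shut (so a half turn about z gives the same grasp; the last joint's range is limited). The gripper opens to 88 mm and grips with 3 to 60 N. Pads are 18 mm wide; open, the fingers measure 123 mm over their backs; the gripper's body (75 mm by 187 mm) begins 45 mm behind the grasp point.
Start: joints at [1.159, 0.689, -0.195, 1.565, 0.157, 0.902, -0.215], TCP at [0.27, -0.564, 0.239] pointing down, gripper open.
Joint ranges: [-3.01, 3.01], [-0.46, 2.08], [-1.47, 1.51], [0.13, 2.56], [-1, 4.14], [0.04, 2.09], [-2.66, 2.66]. Speed limits (rad/s): [2.57, 2.57, 3.14, 3.14, 3.14, 3.14, 3.14].

## Interface

Orientations are given as a unit quaternion [x, y, z, w].
In Python, from plant import get_state, snapshot, finish_job, regions_of gives the robot as it stands.
- The arm moves only by the tool send_rows, never from a script. Its argument "series" is a list of rows, each an object of numbers: "grip": the opening, from 0 (shut) to 1 (fully open); "dx", "dy", "dz": the shift along the tool's x, y, z in mm; "turn": the turn about the tool's z in rad. A call has 1 to 20 rows; each row shifts and turns the commanded pose from where the row before left it, along the tool's axes as they then stand; what a row does not reach is not made up. A row lasts 1/10 s, in which the tool goes at most 50 mm and 8.59 degrees, less where a joint would pass 70% of its speed; a pose out of reach is approached as far as the arm can. A call is refused whole if a number of a shift passes 50 or a number of a turn 0.15, either way. A call with a gripper value outside its range is refused whole. The fingers move at their own pace and stop on an object; "force" is the grip in N (left out, the last holds). Time passes only in rows, so rows that do not move let the fingers close. It gives the time, the measured TCP pose, the force and the opening at its end, in the units of the state.
- get_state(): the state, without advancing time (a new reading comes with each control period).
- snapshot(name): name is "side" or "top"; returns a dict with "img" (400x640x3 uint8, red, green, blue), "depth" (400x640 float32, m along the optical axis (not along the pixel's ray), 0 where there is no reading), "fov_y" (degrees; the focal length in pixels is half the picture's height over the tangent of half this angle, whatever the lens; pixels are square), "cx", "cy" (the principal point, pixels), "k1" (the pictures are not rectified: a ray, as slopes to the right and down, at radius r is drawn at 1 + k1 r^2 times it, then the intrinsics apply), "R" (3x3) and "t" (3): a world point X has camera coordinates R X + t. Camera axes: x right, y down, z forward; pixel columns grow to the right and rows downward; lengths in m; the calibration is good to about 2 mm. A picture is of the moment at which its call begins.
- finish_job(): hands the job in, once; it reports no verdict.
Trained networks look in a picture, given as the dict that the camera call returned (one of the last four; its "shot" number tells which), for a name from the list of things; names that differ only in an ending like _2 or _b are one class to them, and where a whole thing is asked for, a point or a joint stands for the part that bears it (a point fixed in the world has none). Each returns a list of dicts, best first, with "score" (0 to 1); they miss things now and then, are a little off and sometimes report something else, mostly with a low value. They report only what shows in the picture. A call takes as long as a camera call. They do not tell look-alikes from the thing itself.
- regions_of(picture, target): "pixels" (400x640 bool, what is visible of it) and "extent" ([left, top, right, bottom] in pixels, round what is visible of it).
The state is a dict: "clock": time; "q": joint angles; "qd": joint speeds; "joint_torque": joint torques, N m; "tool_pos": TCP position; "eef_rot": TCP orientation; "contact_force": force on the tool from outside, world axes, zero at the start; "moment": the same for the moment, N m; "opening": opening from 0.0 (shut) to 1.0 (fully open).
Only numpy, scipy, OpenCV 4.12 (cv2) and the standard library are available. Lean on these libraries where they do the work, as an engineer would, in place of code of your own. Each camera call takes 0.05 s, during which the arm holds its last target.

## Working session

There is one attempt and no reset: what is moved stays moved. The work goes in short steps, Python scripts to look and compute and a tool call to move; the robot and the scene stay as the last step left them, time stands still between calls to the robot, and variables do not carry over. Pictures are saved under pics/ and viewed, and the job is handed in when it is done.

Besides the shell and the picture viewer there is one more tool, called after ">>>" as a command line: name --argument value ..., lists and objects as JSON in quotes. send_rows: Moves the arm, as the interface text tells. Its arguments: {"type":"object","properties":{"series":{"type":"array","items":{"type":"object","properties":{"grip":{"type":"number"},"dx":{"type":"number"},"dy":{"type":"number"},"dz":{"type":"number"},"turn":{"type":"number"}}}},"force":{"type":"number"}},"required":["series"]}

```bash
ls; mkdir -p pics; cat > h.py <<'E'
import numpy as np, cv2, pickle
from plant import get_state, snapshot, finish_job, regions_of
def K(s):
    f=200/np.tan(np.radians(s["fov_y"])/2); return f
def ray(s,u,v):
    f=K(s); x=(np.asarray(u,float)-s["cx"])/f; y=(np.asarray(v,float)-s["cy"])/f
    xd,yd=x,y
    for _ in range(20):
        r2=x*x+y*y; x=xd/(1+s["k1"]*r2); y=yd/(1+s["k1"]*r2)
    return np.stack([x,y,np.ones_like(x)],-1)
def at_depth(s,u,v,d):
    return (ray(s,u,v)*np.asarray(d)[...,None]-s["t"])@s["R"]
def at_z(s,u,v,z):
    d=ray(s,u,v)@s["R"]; c=-s["R"].T@s["t"]
    return c+d*((z-c[2])/d[...,2])[...,None]
def proj(s,X):
    c=np.asarray(X)@s["R"].T+s["t"]; x=c[...,0]/c[...,2]; y=c[...,1]/c[...,2]; k=1+s["k1"]*(x*x+y*y)
    return np.stack([x*k*K(s)+s["cx"],y*k*K(s)+s["cy"]],-1)
def cloud(s):
    v,u=np.mgrid[:400,:640]; return at_depth(s,u,v,s["depth"])
def save(s,n): cv2.imwrite(f"pics/{n}.png",s["img"][:,:,::-1])
def crop(s,n,x0,y0,x1,y1,k): cv2.imwrite(f"pics/{n}.png",cv2.resize(s["img"][y0:y1,x0:x1,::-1],None,fx=k,fy=k,interpolation=cv2.INTER_CUBIC))
E
python3 - <<'E'
from h import *
for n in("side","top"):
    s=snapshot(n); save(s,n+"0"); pickle.dump(s,open(n+"0.pkl","wb"))
    print(n,s["fov_y"],s["cx"],s["cy"],s["k1"],-s["R"].T@s["t"])
    for t in("rack_knob","rod","rod_head","spare_head","rack","plotter","upper_bush","lower_bush"):
        try:
            for r in regions_of(s,t)[:3]: print(t,round(r["score"],2),r["extent"])
        except Exception as e: print(t,e)
st=get_state();print(st)
E
```

```text
pics
side 51.66875403471761 316.6177698618348 203.68520636209718 -0.08189098190658738 [0.1546137  0.86799358 0.67280344]
rack_knob 0.26 [322.1, 291.0, 397.4, 327.8]
rod 0.65 [284.3, 229.2, 298.6, 253.1]
rod 0.59 [263.5, 214.3, 272.3, 247.3]
rod 0.56 [244.7, 250.2, 251.2, 279.0]
rod_head 0.76 [282.8, 231.7, 295.9, 251.2]
rod_head 0.52 [261.6, 213.9, 273.7, 247.0]
spare_head 0.72 [264.9, 250.5, 276.1, 268.9]
rack 0.66 [253.0, 244.9, 309.1, 320.1]
rack 0.5 [322.2, 226.7, 340.9, 241.1]
plotter 0.68 [296.2, 183.8, 380.8, 269.9]
upper_bush 0.61 [295.3, 180.9, 377.7, 272.7]
upper_bush 0.57 [340.5, 182.1, 348.3, 199.9]
lower_bush 0.67 [322.5, 223.3, 341.2, 241.5]
lower_bush 0.35 [282.0, 232.7, 296.1, 250.9]
top 47.020569210162606 318.8571035861895 202.480061480644 -0.04561924840425837 [ 0.35082383 -0.04413103  1.3105051 ]
rack_knob 0.72 [360.9, 200.5, 376.3, 215.9]
rack_knob 0.29 [226.8, 200.3, 237.1, 211.1]
rod 0.58 [249.7, 148.3, 262.1, 160.8]
rod 0.4 [253.0, 161.7, 260.0, 179.4]
rod 0.15 [279.9, 172.6, 397.4, 258.5]
rod_head 0.66 [250.4, 150.1, 266.2, 158.8]
rack 0.69 [193.6, 191.0, 254.1, 221.3]
plotter 0.76 [280.7, 174.8, 400.6, 257.2]
upper_bush 0.75 [281.9, 175.7, 397.2, 259.3]
lower_bush 0.44 [342.8, 215.4, 352.4, 218.7]
{'clock': 0.9, 'q': array([ 1.15882102,  0.68909586, -0.19459697,  1.56530186,  0.15734038,
        0.90252466, -0.21514411]), 'qd': array([ 0.00091011,  0.00018168, -0.00129937, -0.00071968, -0.00103034,
       -0.00066119, -0.00073994]), 'joint_torque': array([ 1.60053737e-04, -5.27484691e+01, -1.26676217e+00, -1.53748637e+01,
       -5.18413831e-02, -6.84187362e-04,  1.76177230e-05]), 'tool_pos': array([ 0.26949146, -0.56393275,  0.23874474]), 'eef_rot': array([ 9.75263079e-01,  2.21047337e-01, -6.42853579e-06,  3.25064398e-05]), 'contact_force': array([ 0.7569404 , -0.56920886,  0.58415423]), 'moment': array([ 0.02854065, -0.00955063,  0.08186579]), 'opening': 0.9959489303667715}
```

View pics/side0.png

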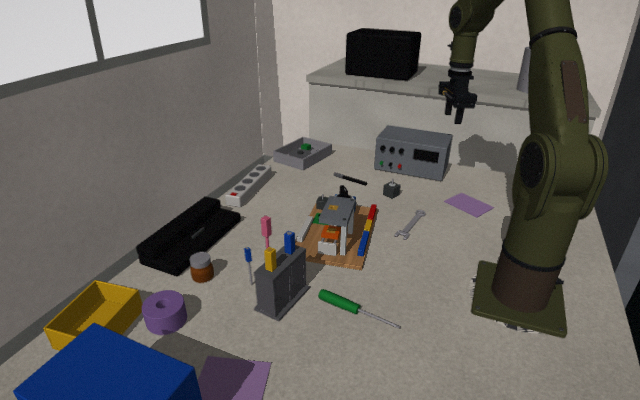

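View pics/top0.png

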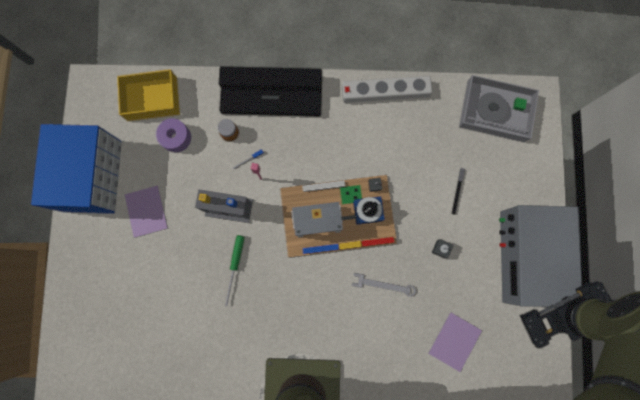

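```bash
python3 - <<'E'
from h import *
a=pickle.load(open("top0.pkl","rb"));b=pickle.load(open("side0.pkl","rb"))
crop(a,"topc",180,130,420,275,3.3);crop(b,"sidec",225,170,405,335,3.6)
E
```

```text
(no output)
```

View pics/topc.png

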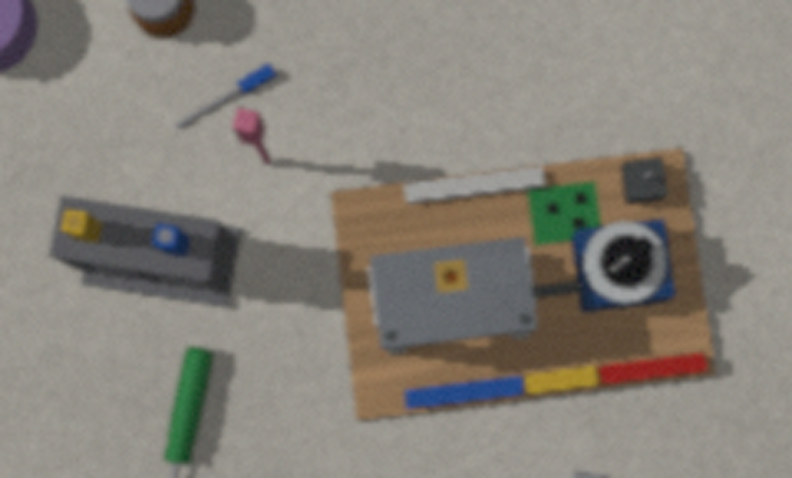

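View pics/sidec.png

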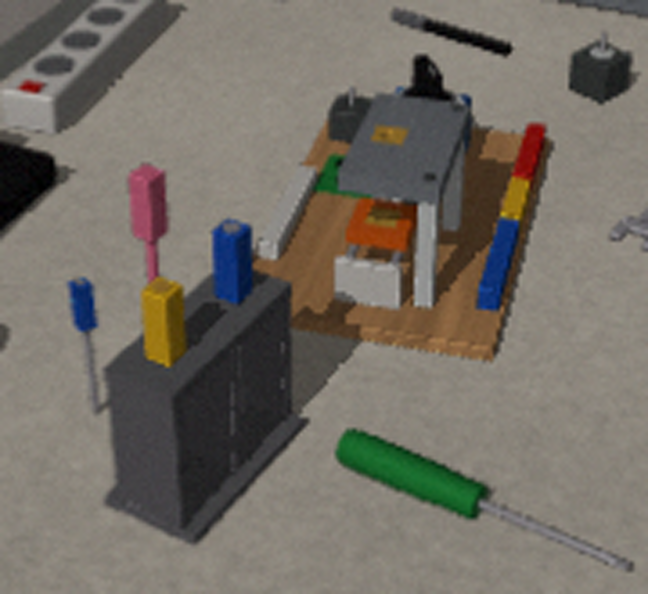

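Two blue-headed rods show: one hangs in the rack (top ≈ (231,202), side ≈ (290,242)), and a smaller one lies on the desk (top ≈ (257,155), side ≈ (248,256)). There is also a pink rod at side (266,228). The crops show that the one in the rack is larger and blue, so it is the one meant. The yellow spare stands beside it. Next I'll measure.

```bash
cat > m.py <<'E'
from h import *
def load():
    return pickle.load(open("top0.pkl","rb")),pickle.load(open("side0.pkl","rb"))
E
python3 - <<'E'
from m import *
a,b=load()
for nm,s in(("top",a),("side",b)):
    P=cloud(s); hsv=cv2.cvtColor(s["img"],cv2.COLOR_RGB2HSV).astype(int); H,S,V=hsv[...,0],hsv[...,1],hsv[...,2]
    ok=s["depth"]>0
    roi=np.zeros((400,640),bool)
    if nm=="top": roi[165:265,270:405]=1
    else: roi[170:275,295:385]=1
    def rep(l,m):
        q=P[m]; 
        if len(q)<3: print(nm,l,len(q));return
        v,u=np.nonzero(m); print(nm,l,len(q),"uv",u.mean().round(1),v.mean().round(1),"med",np.median(q,0).round(4),"min",q.min(0).round(3),"max",q.max(0).round(3))
    plate=roi&ok&(abs(P[...,2]-.12)<.006)
    rep("plate",plate)
    q=P[plate][:,:2].astype(np.float32); print(cv2.minAreaRect(q))
    rep("gold",plate&(S>110)&(H>10)&(H<30))
    board=roi&ok&(abs(P[...,2]-.012)<.006)&(H<25)&(S>60)
    rep("board",board); print(cv2.minAreaRect(P[board][:,:2].astype(np.float32)))
    r2=np.zeros((400,640),bool)
    if nm=="top": r2[180:230,185:262]=1
    else: r2[220:325,245:312]=1
    rep("blue",r2&ok&(H>105)&(H<130)&(S>130))
    rep("bluetop",r2&ok&(H>100)&(H<130)&(S>80)&(abs(P[...,2]-.165)<.006))
    rep("yeltop",r2&ok&(H>15)&(H<32)&(S>110)&(abs(P[...,2]-.165)<.006))
    rk=r2&ok&(abs(P[...,2]-.115)<.005)
    rep("racktop",rk); print(cv2.minAreaRect(P[rk][:,:2].astype(np.float32)))
    kn=roi&ok&(abs(P[...,2]-.106)<.008)&(V<70); rep("knobbar",kn)
    kn=roi&ok&(P[...,2]>.07)&(V<60);
    rep("knobdark",kn)
crop(a,"knob",345,185,395,230,14)
E
```

```text
top plate 1314 uv 316.5 218.2 med [ 0.479  -0.0269  0.1193] min [ 0.434 -0.091  0.114] max [0.524 0.038 0.126]
((0.4795375168323517, -0.02636416256427765), (0.07435723394155502, 0.12359071522951126), 8.678646087646484)
top gold 53 uv 316.5 213.1 med [ 0.4932 -0.0272  0.1187] min [ 0.482 -0.035  0.115] max [ 0.504 -0.014  0.125]
top board 3721 uv 336.0 216.7 med [ 0.4855 -0.0845  0.0114] min [ 0.382 -0.249  0.006] max [0.622 0.08  0.018]
((0.5018309354782104, -0.0849950760602951), (0.19998836517333984, 0.310552716255188), 8.847057342529297)
top blue 41 uv 232.2 203.1 med [0.5074 0.1868 0.1537] min [0.502 0.184 0.11 ] max [0.519 0.214 0.17 ]
top bluetop 35 uv 230.3 201.3 med [0.5115 0.1905 0.1646] min [0.502 0.184 0.16 ] max [0.52  0.201 0.17 ]
top yeltop 49 uv 202.7 197.0 med [0.52   0.2623 0.1654] min [0.512 0.254 0.159] max [0.528 0.273 0.17 ]
top racktop 725 uv 220.8 202.1 med [0.5133 0.2286 0.1147] min [0.485 0.163 0.11 ] max [0.549 0.294 0.12 ]
((0.5161716938018799, 0.2292686551809311), (0.12976382672786713, 0.05040252208709717), 82.66425323486328)
top knobbar 67 uv 370.3 207.3 m
[... 795 characters left out ...]
0.1333] min [0.502 0.185 0.069] max [0.623 0.219 0.165]
side bluetop 42 uv 289.0 234.2 med [0.5093 0.1971 0.1637] min [0.502 0.186 0.16 ] max [0.522 0.204 0.165]
side yeltop 63 uv 269.4 250.7 med [0.5197 0.2684 0.1635] min [0.512 0.256 0.159] max [0.531 0.277 0.167]
side racktop 722 uv 278.9 261.4 med [0.5118 0.2339 0.1139] min [0.484 0.134 0.11 ] max [0.615 0.297 0.12 ]
((0.5565574169158936, 0.2155018150806427), (0.15089541673660278, 0.13345901668071747), 82.64421844482422)
side knobbar 143 uv 320.1 228.2 med [0.4913 0.1686 0.1088] min [ 0.435 -0.182  0.098] max [0.53  0.211 0.114]
side knobdark 267 uv 322.6 228.0 med [0.4926 0.1653 0.1001] min [ 0.435 -0.182  0.07 ] max [0.536 0.212 0.122]
```

View pics/knob.png

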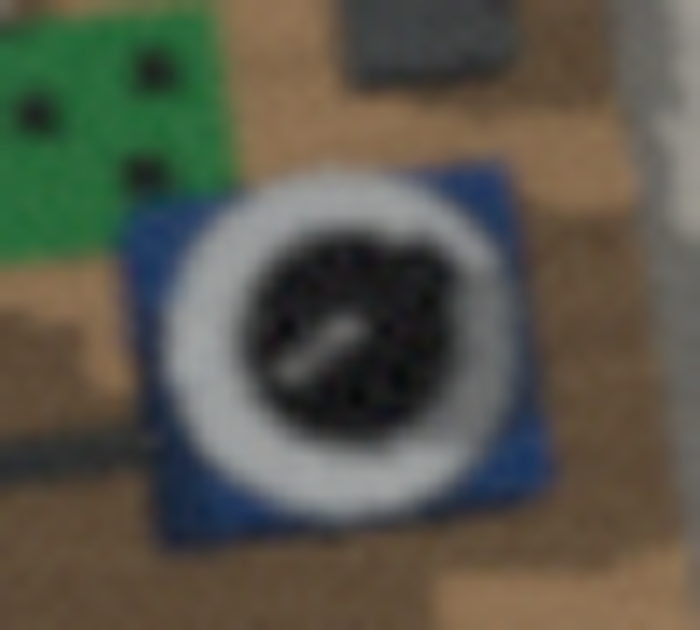

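```bash
cat >> m.py <<'E'
from scipy.spatial.transform import Rotation as Rn
def plan(x,y,z,jaw=None,n=None):
    """prints tool-frame shift (mm) to target and turn (rad) to make tool y at world angle jaw (deg, mod 180)"""
    st=get_state(); R=Rn.from_quat(st["eef_rot"]).as_matrix(); p=st["tool_pos"]
    d=R.T@(np.array([x,y,z])-p)*1000
    ya=np.degrees(np.arctan2(R[1,1],R[0,1]))
    print("clock",st["clock"],"tcp",p.round(4),"jaw",ya.round(1),"tilt",np.degrees(np.arccos(-R[2,2])).round(2),"open",round(st["opening"],3),"F",st["contact_force"].round(1),"q",st["q"].round(2))
    print("shift tool",d.round(1))
    if jaw is not None:
        e=(jaw-ya+90)%180-90; print("ccw deg",round(e,1),"turn rad",round(-np.radians(e),3),"alt",round(-np.radians(e-180*np.sign(e)),3))
E
python3 - <<'E'
from m import *
a,b=load()
P=cloud(a); ok=a["depth"]>0
# box heights on the right
m=ok&(P[...,2]>.05)&(P[...,1]<-.3)&(P[...,0]>.0)&(P[...,1]>-.8)
v,u=np.nonzero(m)
for y0 in np.arange(-.75,-.3,.05):
    k=m&(P[...,1]>y0)&(P[...,1]<y0+.05)
    if k.sum(): 
        q=P[k]; q=q[(q[:,0]>.3)]
        if len(q): print(round(y0,2),len(q),"x",q[:,0].min().round(2),q[:,0].max().round(2),"zmax",np.percentile(q[:,2],98).round(3))
# ring: white, z~.075
hsv=cv2.cvtColor(a["img"],cv2.COLOR_RGB2HSV).astype(int)
g=cv2.cvtColor(a["img"],cv2.COLOR_RGB2GRAY)
roi=np.zeros((400,640),bool); roi[190:226,352:388]=1
ring=roi&(hsv[...,1]<50)&(g>90)
print("ring z",np.median(P[ring&ok],0))
v,u=np.nonzero(ring); h=cv2.convexHull(np.c_[u,v].astype(np.float32)); (c,r)=cv2.minEnclosingCircle(h); e=cv2.fitEllipse(h);print(c,r,e)
zr=np.median(P[ring&ok][:,2])
print("ring ctr",at_z(a,np.array(e[0][0]),np.array(e[0][1]),zr))
dk=roi&(g<55); 
bar=dk&ok&(P[...,2]>.097)&(P[...,2]<.113); q=P[bar][:,:2]; c=q.mean(0); w,V=np.linalg.eigh(np.cov((q-c).T)); print("bar",c,np.degrees(np.arctan2(V[1,1],V[0,1])),np.sqrt(w*12)); print(cv2.minAreaRect(q.astype(np.float32)))
disc=dk&ok&(P[...,2]>.07)&(P[...,2]<.082); print("disc",P[disc].mean(0))
L=roi&(g>70)&(hsv[...,1]<80); 
sub=g[200:218,360:380]; print(sub)
plan(.5135,-.1693,.18,37)
E
```

```text
-0.75 206 x 0.32 0.53 zmax 0.138
-0.7 1636 x 0.3 0.53 zmax 0.138
-0.65 2045 x 0.3 0.53 zmax 0.346
-0.6 2328 x 0.3 0.9 zmax 0.555
-0.55 1198 x 0.3 0.53 zmax 0.592
-0.45 1 x 0.83 0.83 zmax 0.051
-0.4 3 x 0.41 0.41 zmax 0.063
ring z [ 0.51311725 -0.16286267  0.06726188]
(368.8287658691406, 208.74658203125) 12.834579467773438 ((368.8489074707031, 208.76864624023438), (24.48198699951172, 25.41201400756836), 14.438691139221191)
ring ctr [ 0.51491196 -0.16758244  0.06726188]
bar [ 0.51441226 -0.16798918] 125.70405857037025 [0.01510695 0.03928899]
((0.513182520866394, -0.16609658300876617), (0.013297973200678825, 0.0381646528840065), 37.46620559692383)
disc [ 0.51274451 -0.16986697  0.07579466]
[[103 133 146 156 156 157 149 148 143 142 141 141 147 153 148 145 140 121
   87  63]
 [130 150 155 154 152 143 121 106  96  89  88  95 113 127 121 120 136 136
  116  86]
 [150 153 156 151 133 106  81  60  45  42  36  46  65  75  69  73  98 125
  134 115]
 [154 156 153 135  99  65  47  33  22  33  22  22  33  31  29  34  57  95
  125 125]
 [158 154 143 106  63  35  25  30  28  28  25  23  28  27  34  3
[... 635 characters left out ...]
46  57  53  38  22  24  18  26  26  14  23  31  56  85
  105 106]
 [158 151 128  89  50  30  28  28  19  22  10  25  28  25  31  46  69  94
  107 106]
 [157 156 148 123  88  47  33  21  23  26  26  23  21  23  43  69  91 100
  107 104]
 [156 158 157 146 121  90  63  42  37  33  33  35  40  59  75  94 102 108
  106 101]
 [151 158 158 157 151 128 107  90  81  71  65  66  79 102 115 119 120 120
  109  88]
 [131 151 158 159 157 154 152 143 130 123 118 114 118 136 149 149 146 134
  110  82]]
clock 0.9 tcp [ 0.2695 -0.5639  0.2387] jaw -64.5 tilt 0.0 open 0.996 F [ 0.8 -0.6  0.6] q [ 1.16  0.69 -0.19  1.57  0.16  0.9  -0.22]
shift tool [ 390.3 -250.9   58.7]
ccw deg -78.5 turn rad 1.371 alt -1.771
```

>>> send_rows --series '[{"dx":10,"dy":-6,"grip":0.45},{"dx":20,"dy":-13},{"dx":28,"dy":-18},{"dx":28,"dy":-18},{"dx":28,"dy":-18},{"dx":28,"dy":-18},{"dx":28,"dy":-18},{"dx":28,"dy":-18},{"dx":28,"dy":-18},{"dx":28,"dy":-18},{"dx":28,"dy":-18},{"dx":28,"dy":-18},{"dx":28,"dy":-18},{"dx":28,"dy":-18},{"dx":20,"dy":-13},{"dx":0}]' --force 20

```text
schema error: expected keys grip, dx, dy, dz, turn
```

```bash
python3 - <<'E'
from m import *
plan(.514,-.169,.18,36.3)
E
```

```text
clock 0.9 tcp [ 0.2695 -0.5639  0.2387] jaw -64.5 tilt 0.0 open 0.996 F [ 0.8 -0.6  0.6] q [ 1.16  0.69 -0.19  1.57  0.16  0.9  -0.22]
shift tool [ 390.9 -250.9   58.7]
ccw deg -79.2 turn rad 1.383 alt -1.759
```

All five keys are needed in each row.

>>> send_rows --series '[{"dx":10,"dy":-6,"dz":0,"turn":0,"grip":0.45},{"dx":20,"dy":-13,"dz":0,"turn":0,"grip":0.45},{"dx":28,"dy":-18,"dz":0,"turn":0,"grip":0.45},{"dx":28,"dy":-18,"dz":0,"turn":0,"grip":0.45},{"dx":28,"dy":-18,"dz":0,"turn":0,"grip":0.45},{"dx":28,"dy":-18,"dz":0,"turn":0,"grip":0.45},{"dx":28,"dy":-18,"dz":0,"turn":0,"grip":0.45},{"dx":28,"dy":-18,"dz":0,"turn":0,"grip":0.45},{"dx":28,"dy":-18,"dz":0,"turn":0,"grip":0.45},{"dx":28,"dy":-18,"dz":0,"turn":0,"grip":0.45},{"dx":28,"dy":-18,"dz":0,"turn":0,"grip":0.45},{"dx":28,"dy":-18,"dz":0,"turn":0,"grip":0.45},{"dx":28,"dy":-18,"dz":0,"turn":0,"grip":0.45},{"dx":28,"dy":-18,"dz":0,"turn":0,"grip":0.45},{"dx":20,"dy":-13,"dz":0,"turn":0,"grip":0.45}]' --force 20

```text
clock: 2.4
tool_pos: [0.5121, -0.1701, 0.2389]
eef_rot: [0.975, 0.223, 0.001, -0.001]
contact_force: [0.3, -0.4, -0.6]
opening: 0.45
```

```bash
python3 - <<'E'
from m import *
plan(.514,-.169,.18,36.3)
E
```

```text
clock 2.4 tcp [ 0.5121 -0.1701  0.2389] jaw -64.3 tilt 0.1 open 0.45 F [ 0.3 -0.4 -0.6] q [ 0.33  0.58 -0.15  1.83  0.12  0.75 -1.01]
shift tool [ 2.1 -0.1 58.9]
ccw deg -79.4 turn rad 1.386 alt -1.755
```

>>> send_rows --series '[{"dx":2,"dy":0,"dz":0,"turn":-0.146,"grip":0.45},{"dx":0,"dy":0,"dz":0,"turn":-0.146,"grip":0.45},{"dx":0,"dy":0,"dz":0,"turn":-0.146,"grip":0.45},{"dx":0,"dy":0,"dz":0,"turn":-0.146,"grip":0.45},{"dx":0,"dy":0,"dz":5,"turn":-0.146,"grip":0.45},{"dx":0,"dy":0,"dz":8,"turn":-0.146,"grip":0.45},{"dx":0,"dy":0,"dz":8,"turn":-0.146,"grip":0.45},{"dx":0,"dy":0,"dz":8,"turn":-0.146,"grip":0.45},{"dx":0,"dy":0,"dz":8,"turn":-0.146,"grip":0.45},{"dx":0,"dy":0,"dz":8,"turn":-0.146,"grip":0.45},{"dx":0,"dy":0,"dz":8,"turn":-0.146,"grip":0.45},{"dx":0,"dy":0,"dz":8,"turn":-0.146,"grip":0.45},{"dx":0,"dy":0,"dz":20,"turn":0,"grip":0.45},{"dx":0,"dy":0,"dz":20,"turn":0,"grip":0.45},{"dx":0,"dy":0,"dz":0,"turn":0,"grip":0.45}]'

```text
clock: 3.9
tool_pos: [0.5109, -0.172, 0.136]
eef_rot: [0.454, 0.891, -0.001, -0.002]
contact_force: [0.2, -0.6, -0.3]
opening: 0.455
```

```bash
python3 - <<'E'
from m import *
plan(.514,-.169,.083,36.3)
s=snapshot("side"); crop(s,"s1",280,120,400,280,4); save(s,"s1f")
s=snapshot("top"); crop(s,"t1",310,170,410,250,7)
E
```

```text
clock 3.9 tcp [ 0.5109 -0.172   0.136 ] jaw 36.0 tilt 0.25 open 0.455 F [ 0.2 -0.6 -0.3] q [ 0.57  0.78 -0.55  1.9   0.66  0.65  0.23]
shift tool [ 0.4  4.4 53. ]
ccw deg 0.3 turn rad -0.006 alt 3.136
```

View pics/s1.png

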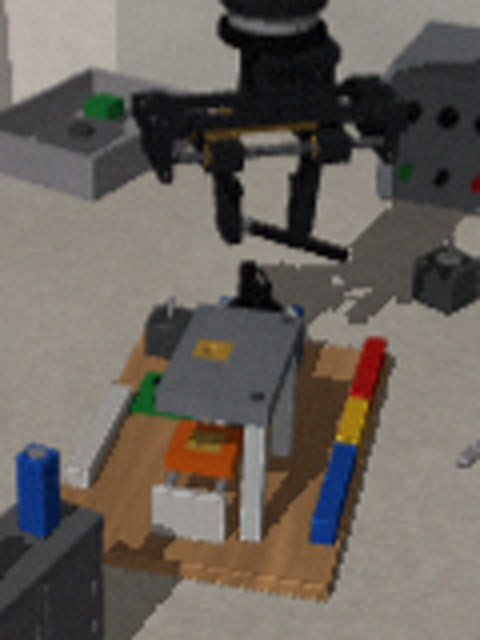

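The side crop shows the gripper open just above the knob's bar (crop ≈ (255,285)), and nothing is in the way of the descent.

>>> send_rows --series '[{"dx":0,"dy":4.4,"dz":10,"turn":-0.006,"grip":0.45},{"dx":0,"dy":0,"dz":18,"turn":0,"grip":0.45},{"dx":0,"dy":0,"dz":15,"turn":0,"grip":0.45},{"dx":0,"dy":0,"dz":10,"turn":0,"grip":0.45},{"dx":0,"dy":0,"dz":0,"turn":0,"grip":0.45}]'

```text
clock: 4.5
tool_pos: [0.5159, -0.1699, 0.0839]
eef_rot: [0.452, 0.892, -0.0, -0.001]
contact_force: [-0.1, -0.5, -0.4]
opening: 0.446
```

```bash
python3 - <<'E'
from m import *
plan(.514,-.169,.083,36.3)
E
```

```text
clock 4.5 tcp [ 0.5159 -0.1699  0.0839] jaw 36.3 tilt 0.08 open 0.446 F [-0.1 -0.5 -0.4] q [ 0.52  0.86 -0.48  1.92  0.74  0.55  0.16]
shift tool [ 1.9 -1.   0.9]
ccw deg -0.0 turn rad 0.0 alt -3.142
```

>>> send_rows --series '[{"dx":2,"dy":-1,"dz":0,"turn":0,"grip":0.45},{"dx":0,"dy":0,"dz":0,"turn":0,"grip":0},{"dx":0,"dy":0,"dz":0,"turn":0,"grip":0},{"dx":0,"dy":0,"dz":0,"turn":0,"grip":0},{"dx":0,"dy":0,"dz":0,"turn":0,"grip":0}]' --force 12

```text
clock: 5.0
tool_pos: [0.5152, -0.1688, 0.0852]
eef_rot: [0.452, 0.892, 0.001, 0.001]
contact_force: [1.1, 0.3, 1.1]
opening: 0.162
```

```bash
python3 - <<'E'
from m import *
plan(.514,-.169,.083,98.8)
E
```

```text
clock 5.0 tcp [ 0.5152 -0.1688  0.0852] jaw 36.3 tilt 0.13 open 0.162 F [1.1 0.3 1.1] q [ 0.51  0.86 -0.48  1.93  0.74  0.54  0.15]
shift tool [ 0.6 -1.1  2.2]
ccw deg 62.5 turn rad -1.091 alt 2.051
```

>>> send_rows --series '[{"dx":0,"dy":0,"dz":0,"turn":-0.05,"grip":0},{"dx":0,"dy":0,"dz":0,"turn":-0.1,"grip":0},{"dx":0,"dy":0,"dz":0,"turn":-0.1,"grip":0},{"dx":0,"dy":0,"dz":0,"turn":-0.1,"grip":0},{"dx":0,"dy":0,"dz":0,"turn":-0.1,"grip":0},{"dx":0,"dy":0,"dz":0,"turn":-0.1,"grip":0},{"dx":0,"dy":0,"dz":0,"turn":-0.1,"grip":0},{"dx":0,"dy":0,"dz":0,"turn":-0.1,"grip":0},{"dx":0,"dy":0,"dz":0,"turn":-0.1,"grip":0},{"dx":0,"dy":0,"dz":0,"turn":-0.1,"grip":0},{"dx":0,"dy":0,"dz":0,"turn":0,"grip":0}]'

```text
clock: 6.1
tool_pos: [0.5148, -0.1697, 0.0852]
eef_rot: [-0.006, 1.0, -0.0, 0.001]
contact_force: [-0.5, -1.2, 4.1]
opening: 0.158
```

```bash
python3 - <<'E'
from m import *
plan(.514,-.169,.083,98.8); print(get_state()["moment"])
E
```

```text
clock 6.1 tcp [ 0.5148 -0.1697  0.0852] jaw 90.7 tilt 0.08 open 0.158 F [-0.5 -1.2  4.1] q [ 0.65  0.91 -0.72  1.92  0.96  0.69  0.91]
shift tool [0.8 0.7 2.2]
ccw deg 8.1 turn rad -0.142 alt 3.0
[-0.17333358 -0.18862114  0.06405156]
```

>>> send_rows --series '[{"dx":0,"dy":0,"dz":0,"turn":-0.05,"grip":0},{"dx":0,"dy":0,"dz":0,"turn":-0.05,"grip":0},{"dx":0,"dy":0,"dz":0,"turn":-0.03,"grip":0},{"dx":0,"dy":0,"dz":0,"turn":-0.03,"grip":0},{"dx":0,"dy":0,"dz":0,"turn":0,"grip":0}]'

```text
clock: 6.6
tool_pos: [0.5147, -0.1699, 0.0852]
eef_rot: [-0.085, 0.996, -0.001, 0.0]
contact_force: [-0.0, -1.0, 6.2]
opening: 0.16
```

```bash
python3 - <<'E'
from m import *
plan(.514,-.169,.083,98.8); print(get_state()["moment"])
E
```

```text
clock 6.6 tcp [ 0.5147 -0.1699  0.0852] jaw 99.8 tilt 0.08 open 0.16 F [-0.  -1.   6.2] q [ 0.66  0.93 -0.75  1.92  0.98  0.72  1.05]
shift tool [0.5 1.  2.2]
ccw deg -1.0 turn rad 0.017 alt -3.125
[-0.2872432  -0.27669621 -0.27344356]
```

>>> send_rows --series '[{"dx":0,"dy":0,"dz":0,"turn":-0.03,"grip":0},{"dx":0,"dy":0,"dz":0,"turn":0,"grip":0},{"dx":0,"dy":0,"dz":0,"turn":0,"grip":0}]'

```text
clock: 6.9
tool_pos: [0.5145, -0.1699, 0.0851]
eef_rot: [-0.1, 0.995, -0.001, 0.0]
contact_force: [-0.3, -1.8, 5.7]
opening: 0.164
```

```bash
python3 - <<'E'
from m import *
plan(.514,-.169,.083,98.8); print(get_state()["moment"])
s=snapshot("top"); save(s,"t2f"); crop(s,"t2",310,170,410,250,7)
s=snapshot("side"); crop(s,"s2",280,120,400,280,4)
E
```

```text
clock 6.9 tcp [ 0.5145 -0.1699  0.0851] jaw 101.4 tilt 0.07 open 0.164 F [-0.3 -1.8  5.7] q [ 0.67  0.93 -0.76  1.92  0.99  0.72  1.07]
shift tool [0.4 1.  2.1]
ccw deg -2.6 turn rad 0.046 alt -3.095
[-0.2869429  -0.18679281 -0.31086237]
```

View pics/s2.png

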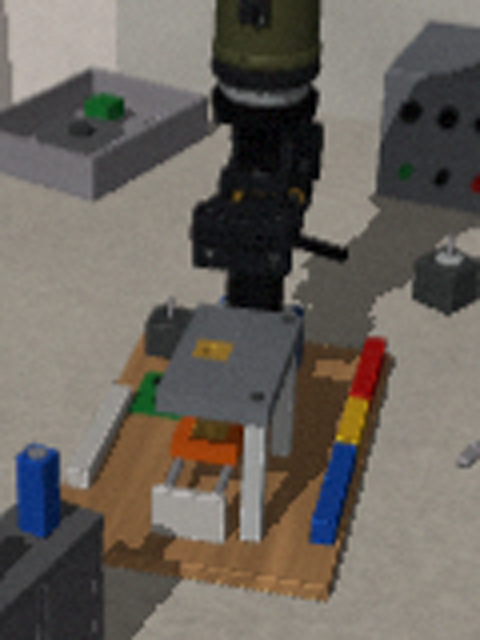

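>>> send_rows --series '[{"dx":0,"dy":0,"dz":0,"turn":0,"grip":0.4},{"dx":0,"dy":0,"dz":0,"turn":0,"grip":0.4},{"dx":0,"dy":0,"dz":0,"turn":0,"grip":0.4},{"dx":0,"dy":0,"dz":-20,"turn":0,"grip":0.4},{"dx":0,"dy":0,"dz":-35,"turn":0,"grip":0.4},{"dx":0,"dy":0,"dz":-40,"turn":0,"grip":0.4},{"dx":0,"dy":0,"dz":-40,"turn":0,"grip":0.4},{"dx":0,"dy":0,"dz":-20,"turn":0,"grip":0.4}]'

```text
clock: 7.8
tool_pos: [0.5153, -0.1686, 0.2427]
eef_rot: [-0.101, 0.995, -0.0, 0.002]
contact_force: [-0.9, 0.3, -0.3]
opening: 0.399
```

```bash
python3 - <<'E'
from m import *
p1=np.array([.5152,-.1688]);p2=np.array([.5147,-.1699])
n=lambda a:np.array([np.cos(np.radians(a)),np.sin(np.radians(a))])
A=np.array([n(36.3),n(99)]); k=np.linalg.solve(A,[A[0]@p1,A[1]@p2]); print("knob",k)
yw=np.radians(8.8); print("bush pred",k+.145*np.array([-np.sin(yw),np.cos(yw)]))
plan(.5115,.1925,.24,-7.3); print(get_state()["moment"])
s=snapshot("top"); save(s,"t3f")
s=snapshot("side"); crop(s,"s3",280,120,400,280,4);save(s,"s3f")
E
```

```text
knob [ 0.51587171 -0.16971442]
bush pred [ 0.49368876 -0.0264213 ]
clock 7.8 tcp [ 0.5153 -0.1686  0.2427] jaw 101.6 tilt 0.22 open 0.399 F [-0.9  0.3 -0.3] q [ 0.78  0.72 -0.95  1.79  0.7   1.    1.31]
shift tool [-69.  354.5   2.7]
ccw deg 71.1 turn rad -1.241 alt 1.901
[ 0.13512683 -0.20476999  0.03150582]
```

View pics/t3f.png

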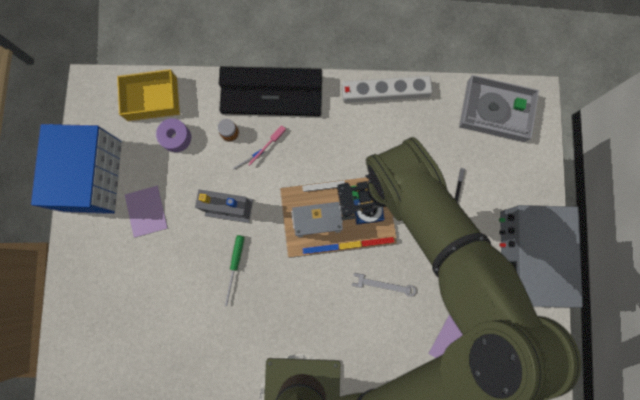

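View pics/s3.png

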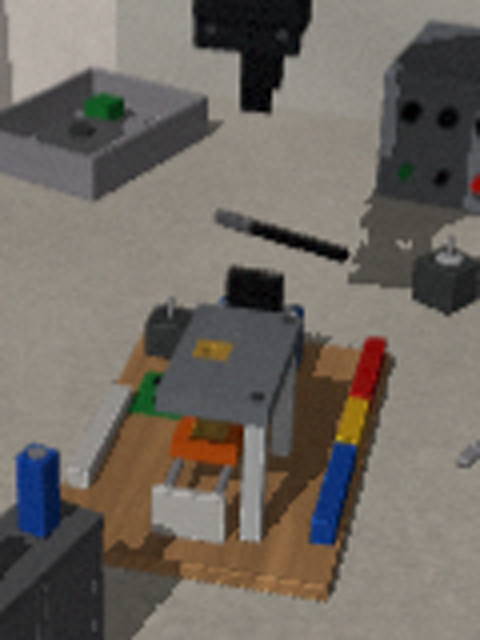

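The pink look-alike has toppled over by itself, since the arm was nowhere near it. It isn't a bystander on the list. The knob's bar now lies across the plotter and the stage has moved, which matches zero. Next is the rod.

>>> send_rows --series '[{"dx":-3,"dy":15,"dz":0,"turn":0,"grip":0.5},{"dx":-6,"dy":30,"dz":0,"turn":0,"grip":0.5},{"dx":-7,"dy":34,"dz":0,"turn":0,"grip":0.5},{"dx":-7,"dy":34,"dz":0,"turn":0,"grip":0.5},{"dx":-7,"dy":34,"dz":0,"turn":0,"grip":0.5},{"dx":-7,"dy":34,"dz":0,"turn":0,"grip":0.5},{"dx":-7,"dy":34,"dz":0,"turn":0,"grip":0.5},{"dx":-7,"dy":34,"dz":0,"turn":0,"grip":0.5},{"dx":-7,"dy":34,"dz":0,"turn":0,"grip":0.5},{"dx":-6,"dy":34,"dz":0,"turn":0,"grip":0.5},{"dx":-5,"dy":30,"dz":0,"turn":0,"grip":0.5},{"dx":0,"dy":8,"dz":0,"turn":0.11,"grip":0.5},{"dx":0,"dy":0,"dz":0,"turn":0.11,"grip":0.5},{"dx":0,"dy":0,"dz":0,"turn":0.11,"grip":0.5},{"dx":0,"dy":0,"dz":0,"turn":0,"grip":0.5}]'

```text
clock: 9.4
tool_pos: [0.5098, 0.192, 0.2384]
eef_rot: [0.064, 0.998, -0.001, -0.001]
contact_force: [0.5, 0.4, 0.2]
opening: 0.502
```

```bash
python3 - <<'E'
from m import *
plan(.5116,.193,.126,82.7)
s=snapshot("side"); crop(s,"s4",225,120,405,335,2.7)
E
```

```text
clock 9.4 tcp [0.5098 0.192  0.2384] jaw 82.7 tilt 0.15 open 0.502 F [0.5 0.4 0.2] q [ 0.03  0.69 -0.81  1.79  0.61  0.93  0.4 ]
shift tool [ -1.9   1.5 112.4]
ccw deg 0.0 turn rad -0.0 alt 3.141
```

View pics/s4.png

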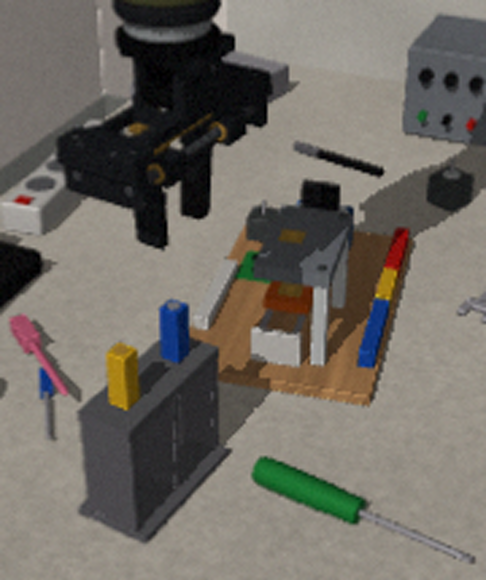

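The fingers straddle the blue head (crop ≈ (175,325)) and stay clear of the yellow one, so I'm descending.

>>> send_rows --series '[{"dx":-2,"dy":1.5,"dz":15,"turn":0,"grip":0.5},{"dx":0,"dy":0,"dz":25,"turn":0,"grip":0.5},{"dx":0,"dy":0,"dz":25,"turn":0,"grip":0.5},{"dx":0,"dy":0,"dz":25,"turn":0,"grip":0.5},{"dx":0,"dy":0,"dz":15,"turn":0,"grip":0.5},{"dx":0,"dy":0,"dz":7,"turn":0,"grip":0.5},{"dx":0,"dy":0,"dz":0,"turn":0,"grip":0.5}]'

```text
clock: 10.15
tool_pos: [0.5123, 0.1935, 0.1268]
eef_rot: [0.064, 0.998, -0.0, -0.001]
contact_force: [0.5, -0.6, -0.7]
opening: 0.501
```

```bash
python3 - <<'E'
from m import *
plan(.5116,.193,.126,82.7)
E
```

```text
clock 10.15 tcp [0.5123 0.1935 0.1268] jaw 82.7 tilt 0.09 open 0.501 F [ 0.5 -0.6 -0.7] q [-0.05  0.83 -0.68  1.88  0.79  0.72  0.25]
shift tool [ 0.6 -0.5  0.8]
ccw deg -0.0 turn rad 0.0 alt -3.141
```

>>> send_rows --series '[{"dx":0,"dy":0,"dz":0,"turn":0,"grip":0},{"dx":0,"dy":0,"dz":0,"turn":0,"grip":0},{"dx":0,"dy":0,"dz":0,"turn":0,"grip":0},{"dx":0,"dy":0,"dz":0,"turn":0,"grip":0},{"dx":0,"dy":0,"dz":0,"turn":0,"grip":0},{"dx":0,"dy":0,"dz":-5,"turn":0,"grip":0},{"dx":0,"dy":0,"dz":-12,"turn":0,"grip":0},{"dx":0,"dy":0,"dz":-20,"turn":0,"grip":0},{"dx":0,"dy":0,"dz":-25,"turn":0,"grip":0},{"dx":0,"dy":0,"dz":-25,"turn":0,"grip":0},{"dx":0,"dy":0,"dz":-25,"turn":0,"grip":0},{"dx":0,"dy":0,"dz":-15,"turn":0,"grip":0},{"dx":0,"dy":0,"dz":-5,"turn":0,"grip":0},{"dx":0,"dy":0,"dz":0,"turn":0,"grip":0}]' --force 20

```text
clock: 11.55
tool_pos: [0.5128, 0.1937, 0.2605]
eef_rot: [0.064, 0.998, 0.0, 0.001]
contact_force: [-1.0, -0.3, -0.4]
opening: 0.201
```

```bash
python3 - <<'E'
from m import *
plan(.4937,-.0264,.26,82.7)
s=snapshot("side"); crop(s,"s5",225,100,405,335,2.5)
E
```

```text
clock 11.55 tcp [0.5128 0.1937 0.2605] jaw 82.7 tilt 0.08 open 0.201 F [-1.  -0.3 -0.4] q [ 0.04  0.66 -0.83  1.76  0.58  0.98  0.42]
shift tool [  -9.1 -220.8    0.4]
ccw deg 0.0 turn rad -0.0 alt 3.141
```

View pics/s5.png

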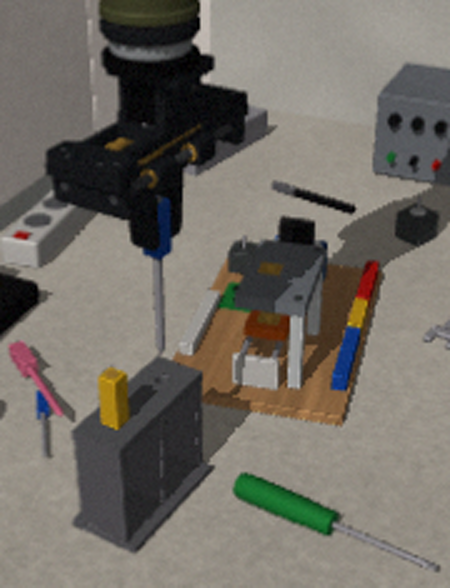

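The rod is out and hangs straight down from the gripper. The tip shows just above the rack at crop ≈ (160,350). Next I'm carrying it over the bush.

>>> send_rows --series '[{"dx":-1,"dy":-10,"dz":0,"turn":0,"grip":0},{"dx":-1,"dy":-20,"dz":0,"turn":0,"grip":0},{"dx":-1,"dy":-26,"dz":0,"turn":0,"grip":0},{"dx":-1,"dy":-26,"dz":0,"turn":0,"grip":0},{"dx":-1,"dy":-26,"dz":0,"turn":0,"grip":0},{"dx":-1,"dy":-26,"dz":0,"turn":0,"grip":0},{"dx":-1,"dy":-26,"dz":0,"turn":0,"grip":0},{"dx":-1,"dy":-26,"dz":0,"turn":0,"grip":0},{"dx":-1,"dy":-20,"dz":0,"turn":0,"grip":0},{"dx":0,"dy":-10,"dz":0,"turn":0,"grip":0},{"dx":0,"dy":-4,"dz":0,"turn":0,"grip":0},{"dx":0,"dy":0,"dz":0,"turn":0,"grip":0},{"dx":0,"dy":0,"dz":0,"turn":0,"grip":0}]'

```text
clock: 12.9
tool_pos: [0.4937, -0.0246, 0.2598]
eef_rot: [0.063, 0.998, 0.0, 0.0]
contact_force: [-0.1, 0.6, -0.4]
opening: 0.204
```

```bash
python3 - <<'E'
from m import *
plan(.4937,-.0264,.24,82.7)
s=snapshot("side"); pickle.dump(s,open("side6.pkl","wb")); crop(s,"s6",290,110,390,250,5.5)
for r in regions_of(s,"rod")[:3]: print(r["score"],r["extent"])
t=snapshot("top"); pickle.dump(t,open("top6.pkl","wb")); crop(t,"t6",270,160,400,260,6)
st=get_state(); p=st["tool_pos"]
print(proj(s,np.array([p[0],p[1],p[2]-.1148])), proj(s,p), proj(s,np.array([.4937,-.0264,.12])))
E
```

```text
clock 12.9 tcp [ 0.4937 -0.0246  0.2598] jaw 82.8 tilt 0.05 open 0.204 F [-0.1  0.6 -0.4] q [ 0.5   0.61 -0.87  1.91  0.59  0.91  0.78]
shift tool [-0.3 -1.8 19.8]
ccw deg -0.1 turn rad 0.001 alt -3.14
0.69 [231.3, 237.8, 251.1, 266.2]
0.54 [329.2, 153.7, 341.2, 198.2]
0.41 [238.7, 259.2, 244.6, 267.7]
[332.81199881 198.64413471] [333.91772656 158.54074753] [332.81073181 206.55754305]
```

View pics/s6.png

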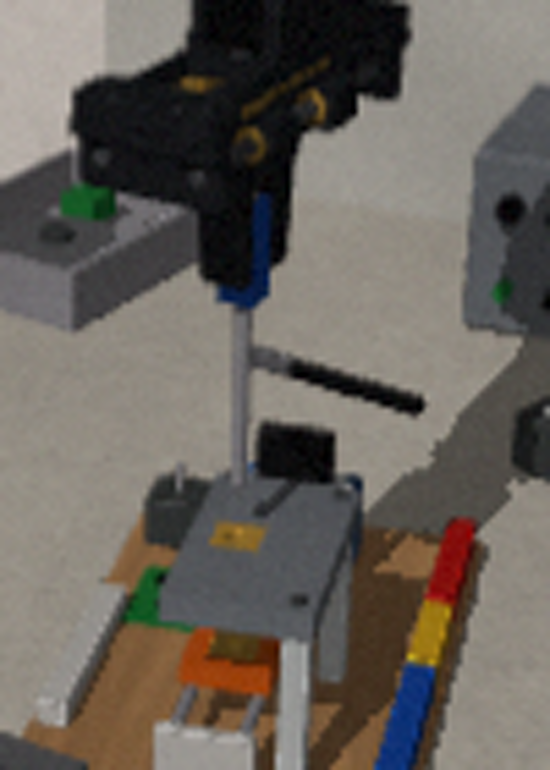

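View pics/t6.png

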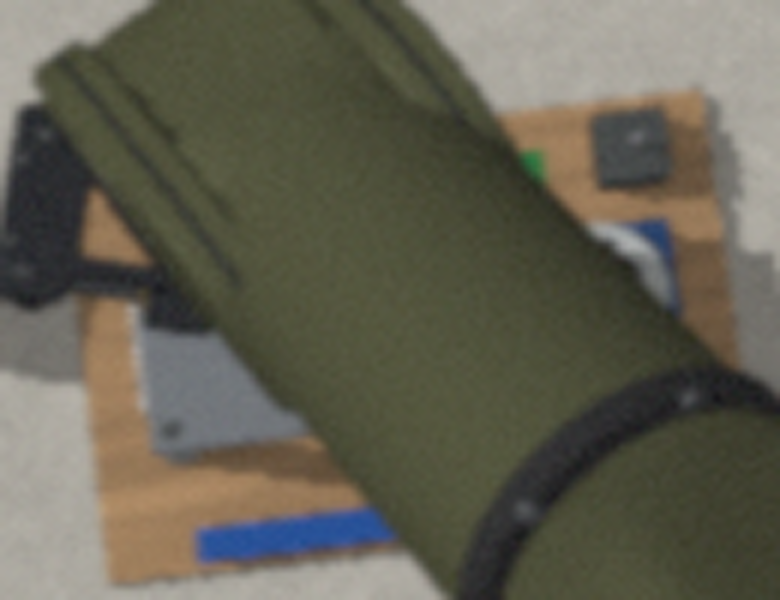

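```bash
python3 - <<'E'
from m import *
from scipy.optimize import minimize
a,b=load(); s6=pickle.load(open("side6.pkl","rb"))
yw=np.radians(8.8); X=np.array([np.cos(yw),np.sin(yw),0]);Y=np.array([-np.sin(yw),np.cos(yw),0])
def fit(s,z=.12,c0=(.4935,-.0268)):
    im=s["img"].astype(float); sig=im[...,0]-im[...,2]  # gold: R-B
    u0,v0=proj(s,np.array([*c0,z])); u0,v0=int(u0),int(v0)
    w=slice(v0-11,v0+12),slice(u0-11,u0+12); sub=sig[w]
    def cost(p):
        c=np.array([p[0],p[1],z]); poly=np.array([proj(s,c+sx*.012*X+sy*.012*Y) for sx,sy in((-1,-1),(1,-1),(1,1),(-1,1))])-[u0-11,v0-11]
        k=8; M=np.zeros((23*k,23*k),np.uint8); cv2.fillPoly(M,[np.round(((poly+.5)*k-.5)*16).astype(np.int32)],255,shift=4)
        hp=np.array([proj(s,c+.0055*(np.cos(t)*X+np.sin(t)*Y)) for t in np.linspace(0,6.28,24)])-[u0-11,v0-11]
        cov=cv2.resize(M,(23,23),interpolation=cv2.INTER_AREA)/255.
        cov=cv2.GaussianBlur(cov,(0,0),.8)
        H=np.zeros_like(M); cv2.fillPoly(H,[np.round(((hp+.5)*k-.5)*16).astype(np.int32)],255,shift=4)
        hc=cv2.GaussianBlur(cv2.resize(H,(23,23),interpolation=cv2.INTER_AREA)/255.,(0,0),.8)
        A=np.c_[cov.ravel(),hc.ravel(),np.ones(529)]
        W=np.ones(529)
        x,_,_,_=np.linalg.lstsq(A,sub.ravel(),rcond=None); return ((A@x-sub.ravel())**2).sum()/1e3
    r=minimize(cost,c0,method="Nelder-Mead",options=dict(initial_simplex=[c0,(c0[0]+.003,c0[1]),(c0[0],c0[1]+.003)],xatol=5e-5))
    return r.x.round(5),r.fun,cost(c0)
print("top",fit(a)); print("side",fit(b)); print("side6",fit(s6))
# plate via known: top rect centre
# rod axis in side6: rows between 168 and 194
g=s6["img"].astype(float).sum(-1)
st=get_state()["tool_pos"]
for v in range(168,202,2):
    row=g[v,322:346]; print(v,row.astype(int))
for z in (.146,.155,.165,.18,.2,.22): print(z,proj(s6,np.array([st[0],st[1],z])).round(2))
E
```

```text
top (array([ 0.49265, -0.02513]), np.float64(241.68194135386648), np.float64(259.3424570718858))
side (array([ 0.4931 , -0.02488]), np.float64(32.20121485537798), np.float64(46.838426304814654))
side6 (array([ 0.49307, -0.02483]), np.float64(33.617772742216), np.float64(49.83845584560545))
168 [398 414 419 419 421 418 405 409 405 397 337 336 315 241 409 410 419 413
 420 421 430 432 427 429]
170 [404 412 411 397 409 411 408 420 415 419 340 334 309 285 409 413 411 417
 423 422 419 413 413 423]
172 [403 400 406 416 411 422 417 412 413 413 347 353 312 255 362 380 421 424
 422 424 426 418 412 413]
174 [414 404 398 396 407 414 410 407 415 413 336 344 295 193 208 243 256 222
 231 346 299 376 423 417]
176 [416 416 414 410 420 393 414 421 416 419 344 333 282 223 200 223 210 215
 215 223 154  70  59 122]
178 [406 420 412 409 414 406 414 412 410 420 341 334 277 333 414 429 414 383
 387 314 229  84  19  16]
180 [426 423 416 428 415 416 425 423 416 424 337 333 283 342 418 440 430 423
 413 435 432 436 436 403]
182 [416 420 416 414 416 418 427 429 425 421 350 331 279 345 422 434 443 437
 426 427 43
[... 369 characters left out ...]
348 328 246 415 253  77  45  15
  30  36  22  23  34  18]
192 [424 413 418 414 411 420 420 419 412 413 333 318 241 398 240  63  23  39
  33  46  32  54  16  11]
194 [355 351 402 416 410 417 399 416 406 419 349 331 250 299 142  41  34  43
  38  42  40  36  25  19]
196 [323 293 334 321 404 412 424 327 277 219 321 323 236 283 206 127  81  63
  47  49  36  35  44  49]
198 [323 158 118 126 138 135 200 248 242 251 273 258 235 252 251 254 251 245
 237 170 143 127 227 228]
200 [150 126 134 141 130 196 238 245 252 240 267 239 252 260 249 249 260 175
 147 129 227 250 252 253]
0.146 [332.82 198.32]
0.155 [332.9  195.32]
0.165 [333.   191.96]
0.18 [333.14 186.86]
0.2 [333.33 179.96]
0.22 [333.52 172.93]
```

>>> send_rows --series '[{"dx":0,"dy":-1.5,"dz":5,"turn":0,"grip":0},{"dx":0,"dy":0,"dz":8,"turn":0,"grip":0},{"dx":0,"dy":0,"dz":6,"turn":0,"grip":0},{"dx":0,"dy":0,"dz":4,"turn":0,"grip":0},{"dx":0,"dy":0,"dz":3,"turn":0,"grip":0},{"dx":0,"dy":0,"dz":3,"turn":0,"grip":0},{"dx":0,"dy":0,"dz":0,"turn":0,"grip":0}]'

```text
clock: 13.75
tool_pos: [0.4932, -0.0273, 0.2304]
eef_rot: [0.064, 0.998, -0.0, -0.0]
contact_force: [-0.6, 0.3, -0.5]
opening: 0.203
```

```bash
python3 - <<'E'
from m import *
plan(.4937,-.0262,.22,82.7);print(get_state()["moment"])
s=snapshot("side"); crop(s,"s7",305,150,365,220,8)
E
```

```text
clock 13.75 tcp [ 0.4932 -0.0273  0.2304] jaw 82.7 tilt 0.03 open 0.203 F [-0.6  0.3 -0.5] q [ 0.48  0.64 -0.84  1.94  0.64  0.84  0.73]
shift tool [-0.3  1.1 10.4]
ccw deg 0.0 turn rad -0.0 alt 3.141
[ 0.09224957 -0.07216851 -0.03911372]
```

View pics/s7.png

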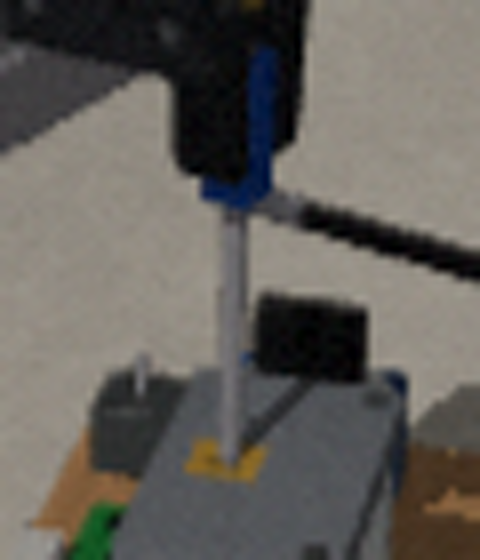

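The tip sits at crop ≈ (231,462), on the gold bush but slightly right of its centre (226,462). I'll nudge it and continue gently.

>>> send_rows --series '[{"dx":-0.8,"dy":0.7,"dz":0,"turn":0,"grip":0},{"dx":0,"dy":0,"dz":3,"turn":0,"grip":0},{"dx":0,"dy":0,"dz":3,"turn":0,"grip":0},{"dx":0,"dy":0,"dz":3,"turn":0,"grip":0},{"dx":0,"dy":0,"dz":0,"turn":0,"grip":0}]'

```text
clock: 14.3
tool_pos: [0.4939, -0.0268, 0.2212]
eef_rot: [0.064, 0.998, -0.0, -0.0]
contact_force: [-0.7, -0.4, -0.7]
opening: 0.2
```

```bash
python3 - <<'E'
from m import *
plan(.4937,-.0262,.22,82.7);print(get_state()["moment"])
s=snapshot("side"); crop(s,"s8",305,150,365,220,8)
E
```

```text
clock 14.3 tcp [ 0.4939 -0.0268  0.2212] jaw 82.7 tilt 0.06 open 0.2 F [-0.7 -0.4 -0.7] q [ 0.47  0.66 -0.83  1.95  0.66  0.83  0.72]
shift tool [0.3 0.6 1.2]
ccw deg 0.0 turn rad -0.0 alt 3.141
[ 0.03165241 -0.15049642 -0.02124284]
```

View pics/s8.png

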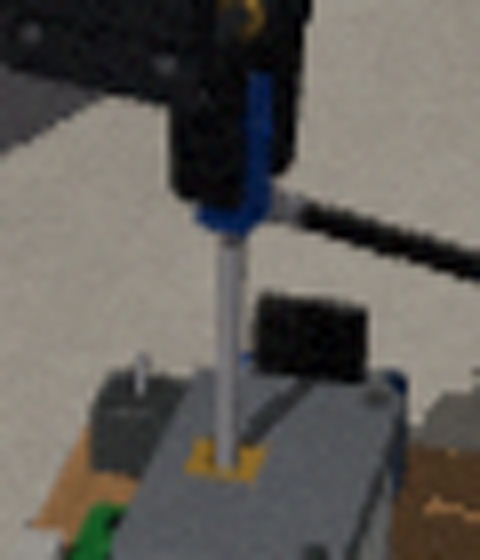

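The rod now goes into the bush at crop (227,467) with no contact force, so I'm continuing.

>>> send_rows --series '[{"dx":0,"dy":0.4,"dz":3,"turn":0,"grip":0},{"dx":0,"dy":0,"dz":3,"turn":0,"grip":0},{"dx":0,"dy":0,"dz":3,"turn":0,"grip":0},{"dx":0,"dy":0,"dz":3,"turn":0,"grip":0},{"dx":0,"dy":0,"dz":0,"turn":0,"grip":0}]'

```text
clock: 14.85
tool_pos: [0.4941, -0.0263, 0.2093]
eef_rot: [0.064, 0.998, -0.0, -0.0]
contact_force: [0.1, 0.2, -0.8]
opening: 0.204
```

```bash
python3 - <<'E'
from m import *
plan(.4937,-.0262,.17,82.7);print(get_state()["moment"])
E
```

```text
clock 14.85 tcp [ 0.4941 -0.0263  0.2093] jaw 82.7 tilt 0.05 open 0.204 F [ 0.1  0.2 -0.8] q [ 0.45  0.67 -0.81  1.96  0.68  0.8   0.7 ]
shift tool [ 0.3  0.1 39.3]
ccw deg 0.0 turn rad -0.0 alt 3.141
[ 0.04508256 -0.14942699  0.03709743]
```

>>> send_rows --series '[{"dx":0.2,"dy":0,"dz":4,"turn":0,"grip":0},{"dx":0,"dy":0,"dz":5,"turn":0,"grip":0},{"dx":0,"dy":0,"dz":5,"turn":0,"grip":0},{"dx":0,"dy":0,"dz":5,"turn":0,"grip":0},{"dx":0,"dy":0,"dz":5,"turn":0,"grip":0},{"dx":0,"dy":0,"dz":3,"turn":0,"grip":0},{"dx":0,"dy":0,"dz":0,"turn":0,"grip":0}]'

```text
clock: 15.55
tool_pos: [0.4939, -0.0263, 0.1823]
eef_rot: [0.064, 0.998, -0.0, -0.0]
contact_force: [0.8, 0.3, -0.9]
opening: 0.203
```

```bash
python3 - <<'E'
from m import *
plan(.4937,-.0262,.17,82.7);print(get_state()["moment"])
s=snapshot("side"); crop(s,"s9",305,150,365,250,6)
E
```

```text
clock 15.55 tcp [ 0.4939 -0.0263  0.1823] jaw 82.7 tilt 0.05 open 0.203 F [ 0.8  0.3 -0.9] q [ 0.43  0.71 -0.77  1.99  0.73  0.74  0.65]
shift tool [ 0.2  0.1 12.3]
ccw deg 0.0 turn rad -0.0 alt 3.141
[ 0.08766105 -0.10472381  0.02444145]
```

View pics/s9.png

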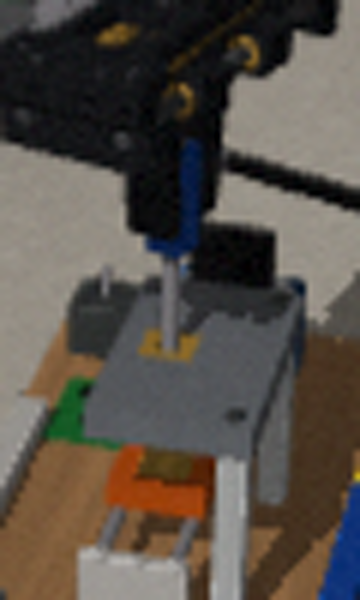

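The rod is through the upper bush at crop (170,350) with no contact force. Now slowly into the lower one.

>>> send_rows --series '[{"dx":0,"dy":0,"dz":3,"turn":0,"grip":0},{"dx":0,"dy":0,"dz":3,"turn":0,"grip":0},{"dx":0,"dy":0,"dz":2,"turn":0,"grip":0},{"dx":0,"dy":0,"dz":2,"turn":0,"grip":0},{"dx":0,"dy":0,"dz":2,"turn":0,"grip":0},{"dx":0,"dy":0,"dz":2,"turn":0,"grip":0},{"dx":0,"dy":0,"dz":0,"turn":0,"grip":0}]'

```text
clock: 16.3
tool_pos: [0.494, -0.0263, 0.1685]
eef_rot: [0.064, 0.998, -0.0, -0.0]
contact_force: [0.6, 0.2, -1.3]
opening: 0.201
```

```bash
python3 - <<'E'
from m import *
plan(.4937,-.0262,.147,82.7);print(get_state()["moment"])
E
```

```text
clock 16.3 tcp [ 0.494  -0.0263  0.1685] jaw 82.7 tilt 0.02 open 0.201 F [ 0.6  0.2 -1.3] q [ 0.41  0.73 -0.75  2.01  0.76  0.71  0.62]
shift tool [ 0.3  0.  21.5]
ccw deg 0.0 turn rad -0.0 alt 3.141
[ 0.09680358 -0.16445354  0.04901939]
```

>>> send_rows --series '[{"dx":0,"dy":0,"dz":2,"turn":0,"grip":0},{"dx":0,"dy":0,"dz":3,"turn":0,"grip":0},{"dx":0,"dy":0,"dz":3,"turn":0,"grip":0},{"dx":0,"dy":0,"dz":3,"turn":0,"grip":0},{"dx":0,"dy":0,"dz":3,"turn":0,"grip":0},{"dx":0,"dy":0,"dz":3,"turn":0,"grip":0},{"dx":0,"dy":0,"dz":3,"turn":0,"grip":0},{"dx":0,"dy":0,"dz":2,"turn":0,"grip":0},{"dx":0,"dy":0,"dz":0,"turn":0,"grip":0},{"dx":0,"dy":0,"dz":0,"turn":0,"grip":0}]'

```text
clock: 17.3
tool_pos: [0.4941, -0.0262, 0.1467]
eef_rot: [0.064, 0.998, -0.0, 0.0]
contact_force: [-0.6, -0.2, -0.2]
opening: 0.205
```

```bash
python3 - <<'E'
from m import *
plan(.4937,-.0262,.147,82.7);print(get_state()["moment"])
s=snapshot("side"); crop(s,"s10",305,150,365,250,6); crop(s,"s10b",225,150,405,335,3.2)
print(proj(s,np.array([.4937,-.0262,.133])),proj(s,np.array([.4937,-.0262,.032])))
E
```

```text
clock 17.3 tcp [ 0.4941 -0.0262  0.1467] jaw 82.7 tilt 0.0 open 0.205 F [-0.6 -0.2 -0.2] q [ 0.39  0.76 -0.71  2.02  0.81  0.67  0.58]
shift tool [ 0.4 -0.  -0.3]
ccw deg 0.0 turn rad -0.0 alt 3.141
[ 0.06802357 -0.0764405   0.03914028]
[332.90279615 202.35694337] [332.00253307 233.99651067]
```

View pics/s10.png

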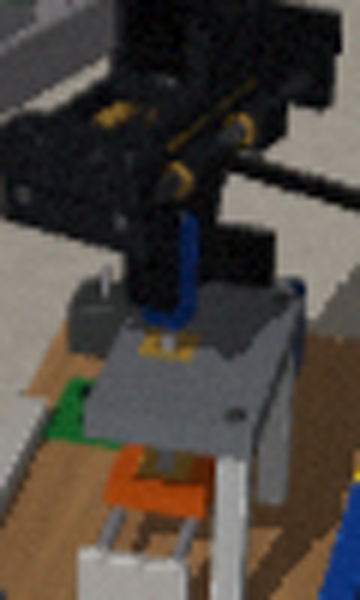

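View pics/s10b.png

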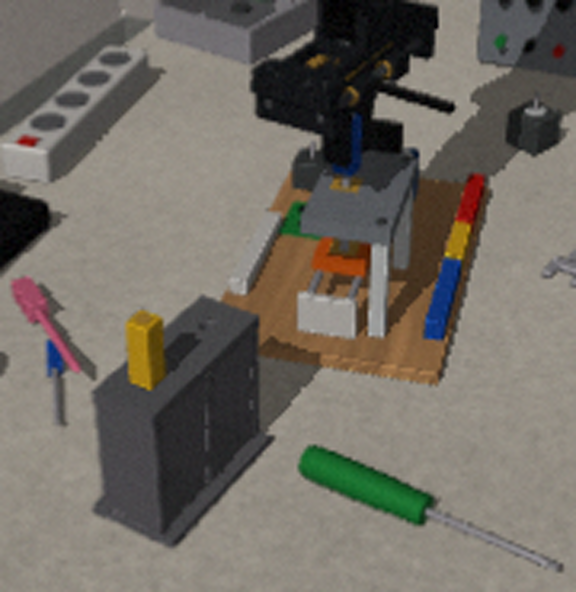

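The side view shows the head just above the bush, with rod visible in the gap at crop (170,340). The head sits in the fingers as before (16 crop px below the fingertips, the same as at the last look), so it hasn't slipped. The spare is in place. Handing in.

```bash
python3 -c "
from h import *
print(finish_job())"
```

```text
the job is handed in; nothing more can be done
None
```

The knob is back at its zero stop and the blue-headed rod is threaded down through both bushes. I handed the job in with the gripper still holding the rod by its head, at about 17 s of the 58 s allowed; no verdict is reported.

**Knob:** I turned it counter-clockwise about 63° until the moment jumped and the jaws began to slip on the bar. It wasn't measured directly afterwards. In the side view the bar lies square to the plotter and the stage has moved under the upper plate.

**Rod:** I picked the larger blue-headed rod, which was hanging in the rack. It went straight down with no more than about 1.3 N at the wrist, which is at noise level.

**Last checks:**

| Check | Reading |
|---|---|
| Tool tilt | about 0 rad |
| Tip height (worked out from the tool height) | about 32 mm, or 13 mm below the lower bush |
| Head above the upper bush | about 12 to 15 mm |
| Grip | 20 N commanded, opening 18 mm on the head |
| Wrist force | under 1 N |

- **Not seen directly:** the tip below the lower bush is out of the camera's view. That it came through rests on the tool height, no resistance, and no sign of the rod slipping in the grip.
- **Disagreement:** the two ways of locating the upper bush (camera fit and knob grip) differed by about 1.5 mm. I aimed nearer the knob-based position, and the rod went in without touching.
- **Unexpected:** the pink look-alike rod tipped over onto the desk early on, with the arm well away from it. I left it alone. The spare rod and other bystanders looked unmoved in the pictures.

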